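# Load the microscope objectives into the transport rack in reverse order

## Robot

A 6-joint arm with a two-finger parallel gripper is mounted at the origin on the work surface. World frame = base frame: x ahead of the robot, y to its left, z up, the work surface at z = 0. Lengths are in mm, angles in rad, forces in N, time in s.
With the tool pointing down it reaches from about 150 to 775 mm from the base axis. Payload 6.1 kg.
Tool frame: the origin (TCP) lies on the front face of the gripper's body, between the roots of the fingers; the fingertips stand 73 mm ahead of it and the grasp point (between the pads) lies 54 mm ahead of it; z points along the fingers, y is the direction in which the jaws open and shut (so a half turn about z gives the same grasp; the last joint's range is limited). The gripper opens to 85 mm and grips with 20 to 120 N. Pads are 22 mm wide; open, the fingers measure 114 mm over their backs; the gripper's body (76 mm by 85 mm) begins 54 mm behind the grasp point. The pads swing forward as they close: fully open they stand 13 mm farther back than shut.
Start: joints at [-1.263, 0.126, -0.04, 1.405, 0, 1.571], TCP at [159.049, -500.312, 303.895] pointing down, gripper open.
Joint ranges: [-2.72, 2.72], [-0.95, 1.95], [-1.27, 1.35], [-1.78, 2.02], [-1.46, 1.47], [-3.14, 3.14]. Speed limits (rad/s): [2.39, 2.39, 3.01, 3.14, 3.14, 3.14].

## Interface

Orientations are given as a unit quaternion [x, y, z, w].
In Python, from station import bot gives the robot as it stands. Calls block until the motion is done:
- bot.reach(position, orientation): joint-space move of the TCP to a pose.
- bot.movel(position, rate=150, rot=None): straight line of the TCP; rot=None keeps the orientation; rate is the mean speed in mm/s.
- bot.move_joints(angles): joint-space move.
- bot.command_gripper(opening): finger opening in mm; the grip force is fixed at half the most; returns when the fingers have stopped.
- bot.wait(seconds).
- bot.ik(position, orientation): joint angles nearest the present ones, or None.
- bot.grab_frame(name): name is "scene" or "top" or "wrist"; returns a dict with "img" (384x512x3 uint8, red, green, blue), "intrinsics" (3x3 intrinsics, pixels), "rvec" (rotation vector, rad) and "tvec" (3), from world to camera coordinates, as OpenCV has them. Camera axes: x right, y down, z forward; pixel columns grow to the right and rows downward; lengths in mm; the calibration is good to about 2 mm. The wrist camera is an equidistant fisheye: a pixel r from the principal point sees the ray r / f radians off the axis. A picture is of the moment at which its call begins. There is no depth.
A pose or a line that the arm cannot do raises bot.IKError and nothing moves.
- bot.hand_in(): hands the job in, once; it reports no verdict.
Readings, each from a call of its own:
- bot.get_clock(): time.
- bot.get_joint_positions(): joint angles.
- bot.get_qd(): joint speeds.
- bot.get_joint_efforts(): joint torques, N m.
- bot.get_tcp_pos(): TCP position.
- bot.get_ee_rot(): TCP orientation.
- bot.get_wrist_force(): force on the tool from outside, world axes, zero at the start.
- bot.get_moment(): the same for the moment, N m.
- bot.get_grip_width(): finger opening in mm.
Only numpy, scipy, OpenCV 4.12 (cv2) and the standard library are available. Lean on these libraries where they do the work, as an engineer would, in place of code of your own. Each camera call takes 0.05 s, during which the arm holds its last target.

## Task

Move the four microscope objectives from their coloured cups on the storage rail into the empty transport rack, one in each pocket, in reverse order: the one nearest the storage rail's orange end goes into the pocket farthest from the rack's orange end, and so on. Set each one down gently so that it stands upright flat on its pocket floor, let go of it, and never drop one. Leave the oil bottle, the culture plate and the computer mouse where they are.

Things in the scene. Friction and masses are not known exactly. Their poses are not given: they have to be found in the camera images.
- objective_red: Microscope objective with red rings, loose, upright: steel barrel 30 mm in diameter to 50 mm height, red collar (29 mm wide) to 55 mm, tapered nose (20 to 16 mm) to 66 mm; a red band at 36 to 42 mm. About 0.12 kg. Origin: centre of its flat underside; z up; round, yaw means nothing. Starts in the red cup. Grip it by the barrel.
- objective_yellow: Microscope objective with yellow rings, loose, upright: steel barrel 30 mm in diameter to 50 mm height, yellow collar (29 mm wide) to 55 mm, tapered nose (20 to 16 mm) to 66 mm; a yellow band at 36 to 42 mm. About 0.12 kg. Origin: centre of its flat underside; z up; round, yaw means nothing. Starts in the yellow cup. Grip it by the barrel.
- objective_green: Microscope objective with green rings, loose, upright: steel barrel 30 mm in diameter to 50 mm height, green collar (29 mm wide) to 55 mm, tapered nose (20 to 16 mm) to 66 mm; a green band at 36 to 42 mm. About 0.12 kg. Origin: centre of its flat underside; z up; round, yaw means nothing. Starts in the green cup. Grip it by the barrel.
- objective_blue: Microscope objective with blue rings, loose, upright: steel barrel 30 mm in diameter to 50 mm height, blue collar (29 mm wide) to 55 mm, tapered nose (20 to 16 mm) to 66 mm; a blue band at 36 to 42 mm. About 0.12 kg. Origin: centre of its flat underside; z up; round, yaw means nothing. Starts in the blue cup. Grip it by the barrel.
- cup_red: Square red open cup fixed on the storage rail; the red objective stands in it at the start, so it marks that objective's starting place. 52 mm square outside, 46 mm inside, 16 mm tall, walls and floor 3 mm. Origin: centre of its underside, 6 mm above the bench.
- cup_yellow: Square yellow open cup fixed on the storage rail; the yellow objective stands in it at the start, so it marks that objective's starting place. 52 mm square outside, 46 mm inside, 16 mm tall, walls and floor 3 mm. Origin: centre of its underside, 6 mm above the bench.
- cup_green: Square green open cup fixed on the storage rail; the green objective stands in it at the start, so it marks that objective's starting place. 52 mm square outside, 46 mm inside, 16 mm tall, walls and floor 3 mm. Origin: centre of its underside, 6 mm above the bench.
- cup_blue: Square blue open cup fixed on the storage rail; the blue objective stands in it at the start, so it marks that objective's starting place. 52 mm square outside, 46 mm inside, 16 mm tall, walls and floor 3 mm. Origin: centre of its underside, 6 mm above the bench.
- storage: Fixed aluminium strip 66 x 228 x 6 mm with the four cups in a row (any colour order) and an orange block 66 x 18 x 22 mm across one end. Origin: centre of its underside, on the bench; +y along the row to the orange end. Places at y = +84, +28, -28, -84 mm, x = 0. Cup floors 9 mm, rims 22 mm above the bench. Left or right of the transport rack.
- transport: Fixed grey rack 66 x 234 x 20 mm, four empty pockets 46 mm square, white floors 6 mm above the bench, walls 10 mm; orange block (66 x 18 x 22 mm) across one end. Origin: centre of its underside, on the bench; +y along the row to the orange end. Pocket centres y = +84, +28, -28, -84 mm, x = 0. Rack and rail each turned up to 0.4 rad; orange ends on robot's left.
- bottle: Bystander: small amber immersion-oil bottle with a black cap, 40 mm in diameter, 75 mm tall, loose. Origin: centre of its underside.
- plate: Bystander: closed clear six-well culture plate with pink wells, 86 x 128 x 17 mm, loose on the bench. Origin: centre of its underside.
- mouse: Bystander: black computer mouse, 105 x 60 x 34 mm, loose on the bench. Origin: centre of its underside.

How it is judged:
By the outcome, as a careful person would: the job done as asked, in the order asked, and still so for the second after the job is handed in, with the robot touching nothing.
It also fails if it takes over 93 s, if anything falls off the work surface, if the arm or the gripper's body presses on something with over 40 N, if the wrist force passes 120 N, or if a joint passes its speed limit or range.

## Working session

There is one attempt and no reset: what is moved stays moved. The work goes in short steps, each a Python script; the robot and the scene stay as the last script left them, time stands still between calls to the robot, and variables do not carry over. Pictures are saved under pics/ and viewed, and the job is handed in when it is done.

```bash
ls; mkdir -p pics; python3 - <<'E'
from station import bot
import cv2,numpy as np
for n in("scene","top","wrist"):
    f=bot.grab_frame(n); cv2.imwrite(f"pics/{n}0.png",f["img"][:,:,::-1]); np.savez(f"{n}0.npz",**f)
    print(n,f["intrinsics"].tolist(),f["rvec"],f["tvec"])
print(bot.get_clock(),bot.get_ee_rot())
E
```

```text
pics
scene [[391.11561464852736, 0.0, 256.97827066920814], [0.0, 391.11561464852736, 192.94169678164357], [0.0, 0.0, 1.0]] [ 2.25247816  0.92252683 -0.32711034] [-430.78334771 -268.34907009 1277.68510113]
top [[430.50919388635845, 0.0, 260.1360600215861], [0.0, 430.50919388635845, 192.2792526256055], [0.0, 0.0, 1.0]] [ 2.16748434 -2.19994445  0.07033424] [   7.27729753  590.50779848 1098.33712713]
wrist [[297.3186396354542, 0.0, 256.66218088016956], [0.0, 297.3186396354542, 194.51487199035324], [0.0, 0.0, 1.0]] [-2.35009895  1.71847565  0.23925682] [-524.96823835  -34.12856376  379.29834871]
0.15 [ 9.88178438e-01  1.53306922e-01 -1.07930071e-04 -5.91631878e-04]
```

View pics/scene0.png

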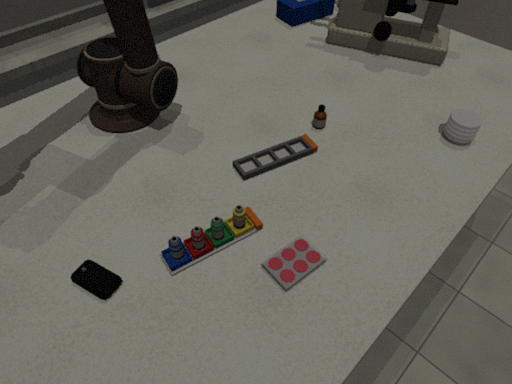

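View pics/top0.png

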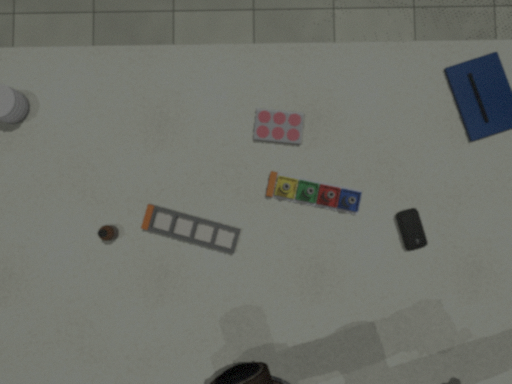

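View pics/wrist0.png

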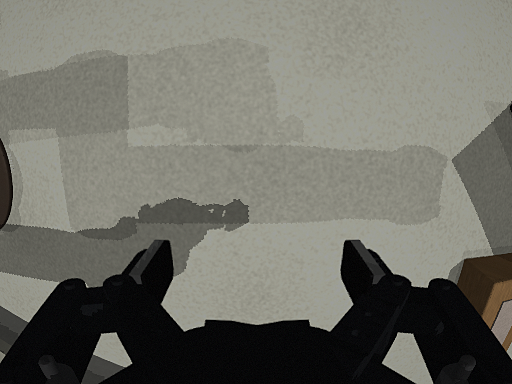

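The top view shows the rail with its orange end at about (271,185), then yellow (285,188), green (308,191), red (328,195) and blue (349,200). The empty rack runs from its orange end at (148,217) to (228,240). The bottle is at (108,233), the mouse at (411,229) and the plate at (278,127). Next I'll measure these from colour masks.

```bash
cat > h.py <<'E'
import cv2,numpy as np
def pose(f):
    R,_=cv2.Rodrigues(np.array(f["rvec"],float)); t=np.array(f["tvec"],float).ravel(); return R,t
def ray(f,uv,fish=False):
    K=np.array(f["intrinsics"]);R,t=pose(f)
    x=(uv[0]-K[0,2])/K[0,0]; y=(uv[1]-K[1,2])/K[1,1]
    if fish:
        r=np.hypot(x,y); d=np.array([x/r*np.sin(r),y/r*np.sin(r),np.cos(r)]) if r>1e-9 else np.array([0,0,1.])
    else: d=np.array([x,y,1.])
    return -R.T@t, R.T@(d/np.linalg.norm(d))
def cast(f,uv,z,fish=False):
    c,d=ray(f,uv,fish); return c+d*(z-c[2])/d[2]
def tri(rays):
    A=np.zeros((3,3));b=np.zeros(3)
    for c,d in rays:
        P=np.eye(3)-np.outer(d,d);A+=P;b+=P@c
    p=np.linalg.solve(A,b)
    return p,[np.linalg.norm((np.eye(3)-np.outer(d,d))@(p-c)) for c,d in rays]
def proj(f,p,fish=False):
    K=np.array(f["intrinsics"]);R,t=pose(f); q=R@np.array(p,float)+t
    if fish:
        th=np.arctan2(np.hypot(q[0],q[1]),q[2]); n=np.hypot(q[0],q[1]); x,y=q[:2]/n*th
    else: x,y=q[:2]/q[2]
    return np.array([K[0,0]*x+K[0,2],K[1,1]*y+K[1,2]])
HUE=dict(orange=(8,16),yellow=(24,34),green=(45,85),blue=(105,130),red=(172,4))
def mask(img,c,s=130,v=40):
    h=cv2.cvtColor(np.ascontiguousarray(img),cv2.COLOR_RGB2HSV); lo,hi=HUE[c]
    m=((h[...,0]>=lo)&(h[...,0]<=hi)) if lo<hi else ((h[...,0]>=lo)|(h[...,0]<=hi))
    return (m&(h[...,1]>s)&(h[...,2]>v)).astype(np.uint8)
E
python3 - <<'E'
from h import *
for n in("top","scene"):
    f=dict(np.load(n+"0.npz"))
    for c in HUE:
        m=mask(f["img"],c)
        k,l,st,ce=cv2.connectedComponentsWithStats(m)
        for i in range(1,k):
            if st[i,4]>25: 
                r=cv2.minAreaRect(np.argwhere(l==i)[:,::-1].astype(np.float32))
                print(n,c,st[i].tolist(),ce[i].round(1),np.round(r[0],1),np.round(r[1],1),round(r[2]),'z22:',cast(f,r[0],22)[:2].round(1))
f=dict(np.load("top0.npz"))
g=cv2.cvtColor(f["img"],cv2.COLOR_RGB2HSV)
sub=f["img"][190:262,135:250]
cv2.imwrite("pics/rack_c.png",cv2.resize(sub[:,:,::-1],None,fx=6,fy=6,interpolation=cv2.INTER_CUBIC))
cv2.imwrite("pics/rail_c.png",cv2.resize(f["img"][160:222,258:370,::-1],None,fx=6,fy=6,interpolation=cv2.INTER_CUBIC))
f=dict(np.load("scene0.npz"))
cv2.imwrite("pics/rails_c.png",cv2.resize(f["img"][195:275,155:270,::-1],None,fx=6,fy=6,interpolation=cv2.INTER_CUBIC))
E
```

```text
top orange [267, 172, 9, 24, 126] [270.9 184. ] [270.8 183.8] [ 5.5 23.5] 11 z22: [612.2 -29.7]
top orange [142, 205, 12, 24, 132] [147.4 216.6] [147.5 216.6] [ 5.5 24.3] 17 z22: [531.6 291.1]
top yellow [277, 177, 19, 21, 149] [287.1 185.3] [285.8 186.8] [17.9 17.7] 14 z22: [603.6 -68.3]
top blue [447, 53, 65, 86, 3255] [484.2  95.3] [483.8  96.3] [76.1 53.4] 70 z22: [ 834.5 -593.1]
top blue [341, 191, 17, 7, 42] [347.4 194. ] [348.8 193.6] [ 5.9 16. ] 86 z22: [ 583.6 -231.3]
top red [318, 185, 21, 22, 205] [327.9 195.3] [328.  195.6] [19.4 17.8] 13 z22: [ 579.3 -177.4]
scene orange [315, 111, 11, 8, 56] [320.2 114.4] [320.  114.7] [10.4  6.6] 9 z22: [476.3 416.2]
scene orange [302, 135, 16, 18, 101] [310.  142.5] [310.  142.2] [20.   6.8] 54 z22: [538.8 288.2]
scene orange [245, 207, 18, 24, 173] [253.4 218.4] [253.2 217.8] [25.6  7.9] 55 z22: [619.5 -34.3]
scene yellow [233, 208, 12, 8, 35] [239.  212.6] [238.7 211.9] [ 6.8 11. ] 84 z22: [580.8 -46.6]
scene yellow [225, 216, 12, 12, 53] [230.1 221.6] [231.3 221.3] [ 8.  11.4] 56 z22: [589.3 -79.7]
scene yellow [233, 219, 21, 19, 1
[... 416 characters left out ...]
8] [21.9 24.1] 63 z22: [ 574.1 -234.6]
scene red [184, 228, 30, 32, 360] [198.2 245. ] [197.2 242.3] [28.1 23.3] 58 z22: [ 578.1 -178.5]
scene red [295, 240, 13, 11, 119] [300.8 244.9] [301. 245.] [10. 12.] 90 z22: [754.7 -13.1]
scene red [282, 248, 14, 12, 124] [288.2 253.9] [288.3 253.9] [13.1 10.9] 14 z22: [749.8 -52.7]
scene red [306, 251, 14, 12, 124] [312.8 256.2] [312.5 256.5] [11. 13.] 90 z22: [793.6 -18.8]
scene red [269, 258, 13, 12, 131] [275.1 263.2] [275.  263.5] [11. 12.] 90 z22: [745.3 -92.8]
scene red [294, 260, 14, 12, 135] [300.2 265.7] [300.5 265.5] [11. 13.] 90 z22: [789.3 -56.4]
scene red [280, 270, 15, 12, 142] [287.1 275.4] [287.  275.5] [11. 14.] 90 z22: [784.5 -96.8]
```

View pics/rack_c.png

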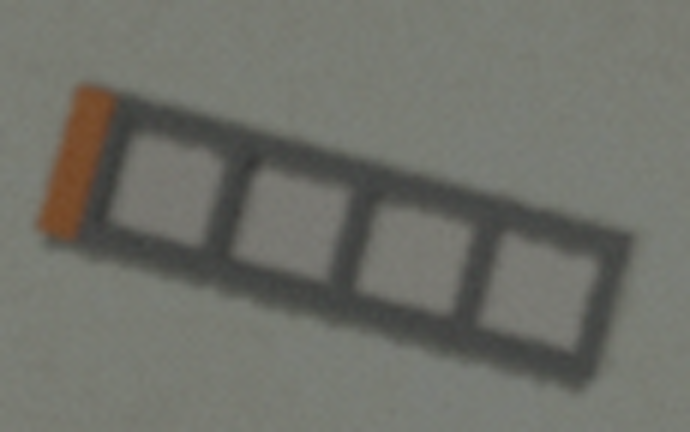

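View pics/rail_c.png

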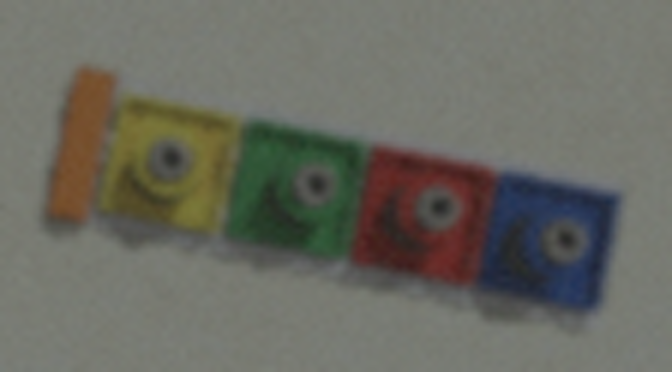

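View pics/rails_c.png

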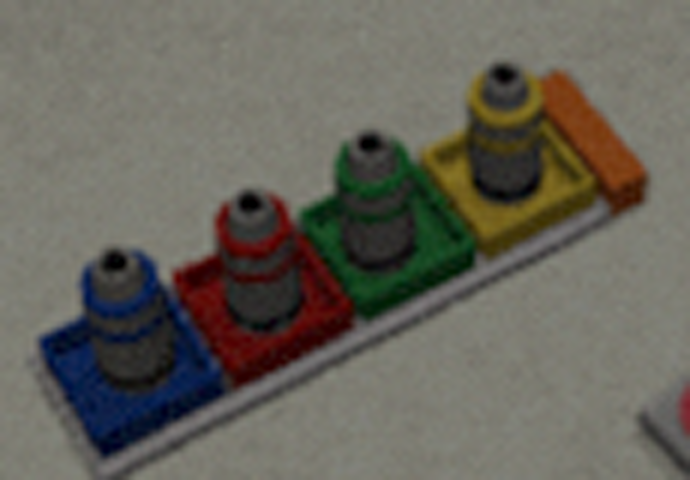

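The crops give sharp nose tips and cup and pocket squares. Next I'll triangulate the noses across the two views and fit the rail and rack axes.

```bash
cat > m.py <<'E'
from h import *
T=dict(np.load("top0.npz"));S=dict(np.load("scene0.npz"))
un=lambda X,o:(np.array(X)+.5)/6-.5+np.array(o)
tt=dict(yellow=(171,159),green=(317,184),red=(437,207),blue=(566,240))
ss=dict(yellow=(502,75),green=(370,143),red=(249,203),blue=(115,262))
for c in tt:
    a=un(tt[c],(258,160));b=un(ss[c],(155,195))
    p,r=tri([ray(T,a),ray(S,b)])
    print(c,'tri',p.round(1),np.round(r,1),'top66',cast(T,a,66+9)[:2].round(1),'scene75',cast(S,b,75)[:2].round(1))
# rail cup centres from top crop corners (rim z22): colour masks lower sat
h=cv2.cvtColor(T["img"],cv2.COLOR_RGB2HSV)
roi=np.zeros(h.shape[:2],bool);roi[165:220,262:368]=1
m=((h[...,1]>70)&roi).astype(np.uint8)
m=cv2.morphologyEx(m,cv2.MORPH_CLOSE,np.ones((5,5)))
for c in HUE:
    mm=(mask(T["img"],c,75,15)&roi.astype(np.uint8)); k,l,st,ce=cv2.connectedComponentsWithStats(mm); i=1+st[1:,4].argmax()
    r=cv2.minAreaRect(np.argwhere(l==i)[:,::-1].astype(np.float32)); print('cup',c,np.round(r[0],1),np.round(r[1],1),round(r[2],1),cast(T,r[0],22)[:2].round(1))
# rack outline: dark grey+orange
g=cv2.cvtColor(T["img"],cv2.COLOR_RGB2GRAY); roi=np.zeros(g.shape,np.uint8);roi[198:258,136:246]=1
print('gray bg',np.median(g[198:205,200:240]))
m=((g<100)|(mask(T["img"],"orange",100)>0)).astype(np.uint8)*roi
cs,hi=cv2.findContours(m,cv2.RETR_CCOMP,cv2.CHAIN_APPROX_NONE)
for q,hh in zip(cs,hi[0]):
    if len(q)>30:
        r=cv2.minAreaRect(q.astype(np.float32)); M=cv2.moments(q); ce=(M['m10']/M['m00'],M['m01']/M['m00'])
        z=20 if hh[3]<0 else 6
        print('rack hole' if hh[3]>=0 else 'outer',np.round(r[0],1),np.round(r[1],1),round(r[2],1),'z',z,cast(T,r[0],z)[:2].round(1),cast(T,ce,z)[:2].round(1))
E
python3 m.py
```

```text
yellow tri [601.  -66.3  74.6] [0.2 0.2] top66 [601.2 -66.1] scene75 [601.2 -66.8]
green tri [ 590.  -125.9   75.2] [0.2 0.2] top66 [ 589.9 -126.1] scene75 [ 590.  -125.7]
red tri [ 579.4 -175.7   74.4] [0.6 0.6] top66 [ 579.7 -175.2] scene75 [ 579.4 -176.4]
blue tri [ 565.4 -227.8   74.6] [0.1 0.1] top66 [ 565.3 -227.8] scene75 [ 565.6 -227.9]
cup orange [271.2 183.8] [ 7.5 25.5] 11.3 [612.  -30.7]
cup yellow [285.8 186.8] [20.9 19.8] 12.5 [603.7 -68.3]
cup green [306.7 191.2] [20.2 18.6] 11.3 [ 591.4 -122.2]
cup blue [349.  199.7] [19.8 19.1] 13.0 [ 567.7 -231.3]
cup red [328.4 195.6] [20.6 19.4] 11.3 [ 579.2 -178.2]
gray bg 122.0
outer [190.4 229.1] [97.  28.3] 15.3 z 20 [497.8 180.2] [498.  180.2]
rack hole [224.5 238. ] [18.2 17.5] 15.3 z 6 [473.1  93.5] [472.7  94. ]
rack hole [203.7 232.6] [18.  17.3] 15.9 z 6 [487.9 147.7] [487.6 147.7]
rack hole [183.2 226.8] [17.5 17.2] 15.3 z 6 [504.  201.6] [503.9 201.5]
rack hole [162.5 221.1] [17.4 17.2] 15.9 z 6 [519.7 255.9] [519.4 255.8]
```

Noses triangulate to z≈75 as expected (9+66), and the pitches are about 56 mm. I'll cross-check the pockets in the scene view.

```bash
python3 - <<'E'
from h import *
T=dict(np.load("top0.npz"));S=dict(np.load("scene0.npz"))
o=(225,128);c=S["img"][128:184,225:325]
g=cv2.GaussianBlur(cv2.cvtColor(S["img"],cv2.COLOR_RGB2GRAY),(3,3),0); m=np.zeros_like(g);m[128:184,225:325]=(g<105)[128:184,225:325]
cs,hi=cv2.findContours(m,cv2.RETR_CCOMP,cv2.CHAIN_APPROX_NONE)
for q,hh in zip(cs,hi[0]):
    if len(q)>12:
        M=cv2.moments(q); ce=(M['m10']/M['m00'],M['m01']/M['m00']); print(hh[3],len(q),np.round(ce,1),[cast(S,ce,z)[:2].round(1).tolist() for z in (6,20)])
H=[(224.5,238),(203.7,232.6),(183.2,226.8),(162.5,221.1)]
for p in H: print([cast(T,p,z)[:2].round(1).tolist() for z in(6,13,20)])
def box(ctr,yaw,ys,z,half=23):
    R=np.array([[np.cos(yaw),-np.sin(yaw)],[np.sin(yaw),np.cos(yaw)]])
    for y in ys:
        yield [np.r_[ctr+R@np.array([a*half,y+b*half]),z] for a,b in((1,1),(1,-1),(-1,-1),(-1,1))]
# check overlay (verification only): model at holes mean
ctr=np.array([496.5,174.0]);yaw=np.arctan2(-(519.7-473.1),255.9-93.5);print(yaw)
for n,f,(x,y,w,hh) in(("top",T,(135,190,115,72)),("scene",S,(225,125,105,60))):
    im=cv2.resize(f["img"][y:y+hh,x:x+w,::-1],None,fx=6,fy=6,interpolation=cv2.INTER_CUBIC).copy()
    for z,col in((20,(0,255,0)),):
        for b in box(ctr,yaw,(84,28,-28,-84),z):
            pts=np.array([(proj(f,p)-(x,y)+.5)*6-.5 for p in b]);cv2.polylines(im,[pts.round().astype(np.int32)],True,col,1)
    cv2.imwrite(f"pics/chk_{n}.png",im)
E
```

```text
-1 185 [274.2 156.9] [[495.9, 178.9], [505.6, 167.1]]
0 30 [247.7 166.1] [[469.1, 97.0], [479.3, 86.7]]
0 29 [264.9 159.6] [[485.1, 151.2], [495.0, 140.0]]
0 28 [281.6 153.1] [[500.2, 206.4], [509.8, 194.1]]
0 27 [297.7 147.1] [[516.4, 260.6], [525.8, 247.3]]
-1 22 [318.  128.8] [[505.5, 372.4], [515.0, 357.1]]
[[473.1, 93.5], [473.4, 92.9], [473.6, 92.2]]
[[488.0, 147.8], [488.2, 146.9], [488.3, 145.9]]
[[503.9, 201.5], [504.0, 200.2], [504.0, 198.9]]
[[519.6, 255.8], [519.6, 254.2], [519.5, 252.6]]
-0.2794378698956985
```

View pics/chk_top.png

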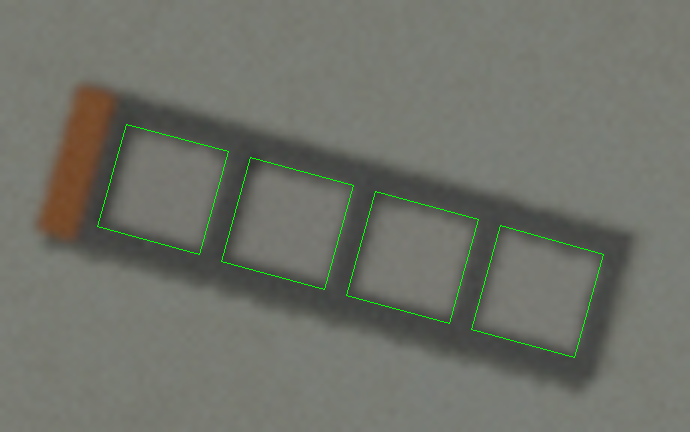

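View pics/chk_scene.png

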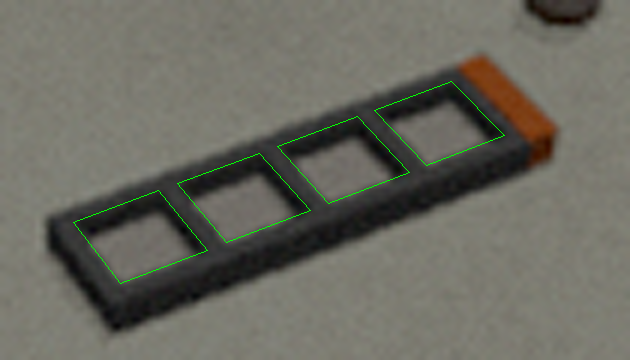

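The green outlines, drawn at rim height z=20, sit on the pocket rims in both views. That gives the rack centre ≈(496.3,173.5) with yaw −0.279. From the cups, the rail yaw is −0.217. Next come the motion helpers and a reachability check.

```bash
cat > r.py <<'E'
from h import *
from station import bot
from scipy.spatial.transform import Rotation as Ro
OBJ=dict(yellow=(601,-66.3),green=(590,-125.9),red=(579.5,-175.8),blue=(565.4,-227.8))
RAIL=-0.217; RACK=-0.279; RC=np.array([496.3,173.5])
SLOT=dict(yellow=-84,green=-28,red=28,blue=84)
def q(yaw,s=1):
    y=s*np.array([np.cos(yaw),np.sin(yaw),0]);z=np.array([0,0,-1.]);x=np.cross(y,z)
    return Ro.from_matrix(np.c_[x,y,z]).as_quat().tolist()
def slot(c): 
    y=SLOT[c]; return RC+y*np.array([-np.sin(RACK),np.cos(RACK)])
E
python3 - <<'E'
from r import *
for s in(1,-1):
    for c in OBJ:
        for z in(100,190):
            print(s,c,z,*[None if j is None else np.round(j,2) for j in (bot.ik([*OBJ[c],z],q(RAIL,s)),bot.ik([*slot(c),z],q(RACK,s)))])
E
```

```text
1 yellow 100 [-0.11  0.35 -0.21  1.01  0.    1.68] [ 0.19  0.13 -0.49  0.95  0.    2.04]
1 yellow 190 [-0.11  0.3  -0.08  1.2   0.    1.68] [ 0.19  0.07 -0.35  1.15  0.    2.04]
1 green 100 [-0.21  0.34 -0.22  1.01  0.    1.58] [ 0.29  0.18 -0.43  0.96  0.    2.14]
1 green 190 [-0.21  0.29 -0.08  1.2   0.    1.58] [ 0.29  0.12 -0.29  1.15  0.    2.14]
1 red 100 [-0.29  0.35 -0.21  1.01  0.    1.49] [ 0.38  0.24 -0.36  0.97  0.    2.23]
1 red 190 [-0.29  0.3  -0.07  1.2   0.    1.49] [ 0.38  0.18 -0.22  1.16  0.    2.23]
1 blue 100 [-0.38  0.35 -0.2   1.01  0.    1.4 ] [ 0.46  0.3  -0.28  0.99  0.    2.3 ]
1 blue 190 [-0.38  0.31 -0.06  1.2   0.    1.4 ] [ 0.46  0.25 -0.14  1.18  0.    2.3 ]
-1 yellow 100 [-0.11  0.35 -0.21  1.01  0.   -1.46] [ 0.19  0.13 -0.49  0.95  0.   -1.1 ]
-1 yellow 190 [-0.11  0.3  -0.08  1.2   0.   -1.46] [ 0.19  0.07 -0.35  1.15  0.   -1.1 ]
-1 green 100 [-0.21  0.34 -0.22  1.01  0.   -1.56] [ 0.29  0.18 -0.43  0.96  0.   -1.  ]
-1 green 190 [-0.21  0.29 -0.08  1.2   0.   -1.56] [ 0.29  0.12 -0.29  1.15  0.   -1.  ]
-1 red 100 [-0.29  0.35 -0.21  1.01  0.   -1.65] [ 0.38  0.24 -0.36  0.97  0.   -0.91]
-1 red 190 [-0.29  0.3  -0.07  1.2   0.   -1.65] [ 0.38  0.18 -0.22  1.16  0.   -0.91]
-1 blue 100 [-0.38  0.35 -0.2   1.01  0.   -1.74] [ 0.46  0.3  -0.28  0.99  0.   -0.84]
-1 blue 190 [-0.38  0.31 -0.06  1.2   0.   -1.74] [ 0.46  0.25 -0.14  1.18  0.   -0.84]
```

```bash
python3 - <<'E'
from r import *
bot.reach([*OBJ["yellow"],190],q(RAIL)); print(bot.get_clock(),bot.get_tcp_pos(),bot.get_wrist_force())
f=bot.grab_frame("wrist"); im=f["img"][:,:,::-1].copy()
for c in OBJ: u=proj(f,[*OBJ[c],75],True); print(c,u); cv2.circle(im,tuple(int(v) for v in u),3,(255,0,255),1)
cv2.imwrite("pics/w1.png",im)
E
```

```text
2.4 [600.92772639 -67.25951078 190.30534373] [-0.33291693 -0.39680436 -0.27855109]
yellow [254.15160932 216.9713933 ]
green [257.34841656 292.77797356]
red [257.95280978 341.32644845]
blue [255.14838706 380.0648117 ]
```

View pics/w1.png

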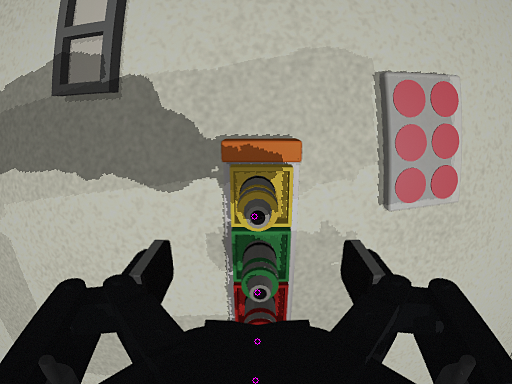

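The wrist view shows the yellow nose at about (257,216), against a predicted (254,217). That is within 2 mm. Now I'll grasp it.

```bash
cat >> r.py <<'E'
ZG=100
def pick(c,z=ZG):
    bot.reach([*OBJ[c],175],q(RAIL))
    bot.movel([*OBJ[c],z],rate=100)
    p=bot.get_tcp_pos(); f0=np.array(bot.get_wrist_force())
    bot.command_gripper(0)
    w=bot.get_grip_width(); f1=np.array(bot.get_wrist_force())
    print(c,'grasp tcp',np.round(p,1),'width',round(w,1),'f',f0.round(1),f1.round(1),'t',bot.get_clock())
    return p
E
python3 - <<'E'
from r import *
p=pick("yellow")
if bot.get_grip_width()>26:
    bot.movel([*OBJ["yellow"],175],rate=80); bot.wait(.2)
    print(bot.get_tcp_pos(),bot.get_grip_width(),bot.get_wrist_force(),bot.get_clock())
for n in("wrist","scene"):
    f=bot.grab_frame(n); im=f["img"][:,:,::-1]
    if n=="scene": im=cv2.resize(im[120:280,120:360],None,fx=3,fy=3)
    cv2.imwrite(f"pics/{n}2.png",im)
E
```

```text
yellow grasp tcp [601.4 -66.4 100.7] width 28.3 f [-0.7  0.2  0.6] [0.1 0.  3.8] t 4.1583
[600.74645426 -66.27288013 174.39544259] 28.90755254711954 [ 0.00455724 -0.27759518 -1.62130575] 5.45
```

View pics/wrist2.png

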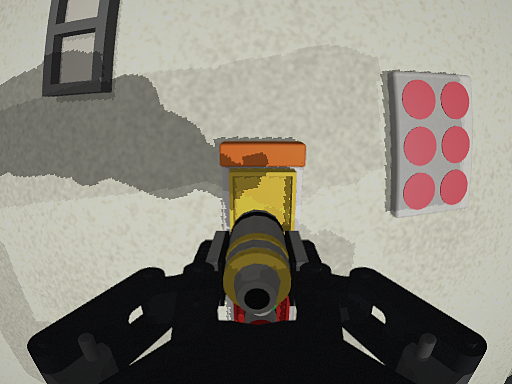

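View pics/scene2.png

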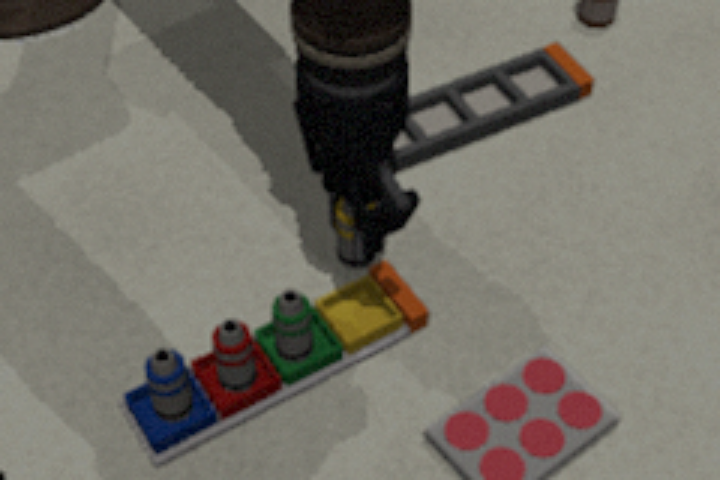

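Yellow is held upright between the pads: width 28.9 mm and about 1.3 N of load, matching its weight. The yellow cup is empty. Now I'll place it.

```bash
cat >> r.py <<'E'
def place(c,zg,off=(0,0)):
    P=slot(c)+np.array(off); z0=zg-3   # expected TCP height at touch
    bot.reach([*P,200],q(RACK))
    bot.movel([*P,z0+12],rate=110)
    bot.movel([*P,z0+3],rate=40); bot.wait(.25)
    f0=np.array(bot.get_wrist_force()); z=z0+3; print('above',np.round(bot.get_tcp_pos(),1),f0.round(1))
    while z>z0-3:
        z-=0.5; bot.movel([*P,z],rate=10); bot.wait(.05)
        f=np.array(bot.get_wrist_force())
        if f[2]-f0[2]>2.0: break
    print('touch z',z,'exp',z0,np.round(bot.get_tcp_pos(),1),'df',(f-f0).round(1),'w',round(bot.get_grip_width(),1),bot.get_clock())
    return P,f[2]-f0[2]
def release(P):
    bot.command_gripper(80); print('open',bot.get_grip_width(),np.round(bot.get_wrist_force(),1))
    p=bot.get_tcp_pos()
    bot.movel([P[0],P[1],p[2]+80],rate=110); print('t',bot.get_clock())
def snap(n,c,box=None,s=1):
    f=bot.grab_frame(c); im=f["img"][:,:,::-1]
    if box: x,y,w,h=box; im=im[y:y+h,x:x+w]
    cv2.imwrite(f"pics/{n}.png",cv2.resize(im,None,fx=s,fy=s)); return f
E
python3 - <<'E'
from r import *
P,d=place("yellow",100.7)
snap("p_y","scene",(200,100,140,100),5)
E
```

```text
above [473.2  92.8 100.9] [ 0.   0.8 -1.4]
touch z 97.2 exp 97.7 [473.2  92.8  97.5] df [-1.6 -0.4  4.8] w 28.8 10.0833
```

View pics/p_y.png

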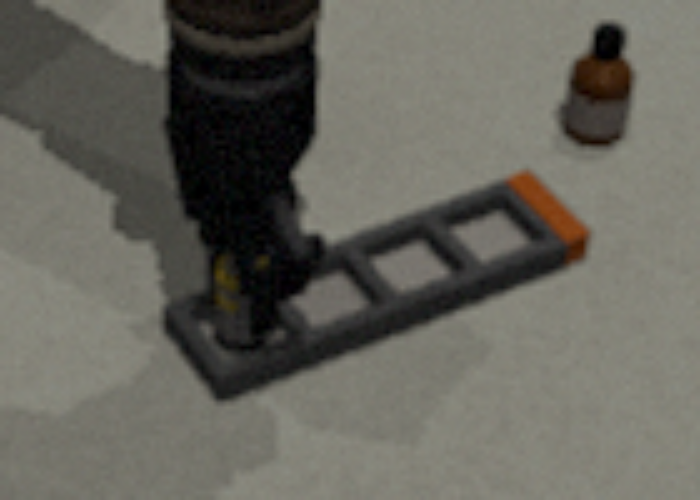

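Contact came at z=97.5, against an expected 97.7, so it stands on the pocket floor. Its barrel is inside the pocket in the picture. Next: release it, check it, then pick green.

```bash
python3 - <<'E'
from r import *
release(slot("yellow"))
snap("p_y2","scene",(200,100,140,100),4); snap("p_y2w","wrist")
E
```

```text
open 80.02410218582064 [ 0.3 -1.   0. ]
t 11.5583
```

View pics/p_y2.png

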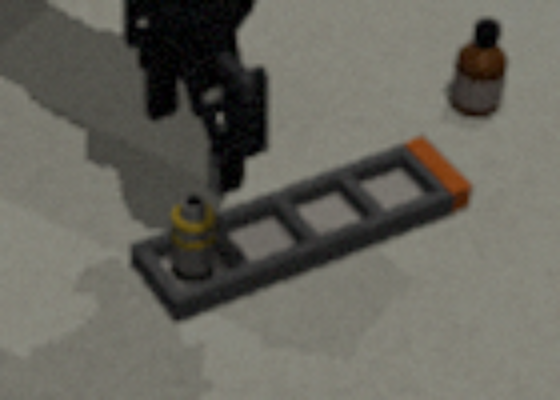

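View pics/p_y2w.png

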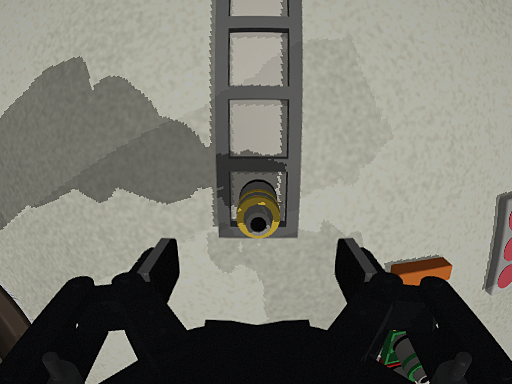

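Yellow stands upright in the end pocket, near (192,240) in the scene crop, inside the walls on all sides. Now green: I'll pick it, place it and look, with guards at each step.

```bash
cat >> r.py <<'E'
def do(c):
    p=pick(c); w=bot.get_grip_width()
    assert 26<w<32,w
    bot.movel([*OBJ[c],200],rate=110)
    snap(f"h_{c}","wrist"); assert bot.get_grip_width()>26
    P,d=place(c,p[2])
    assert d>2
    release(P)
    snap(f"r_{c}","scene",(150,100,190,180),4); snap(f"r_{c}w","wrist")
E
python3 - <<'E'
from r import *
do("green")
E
```

```text
green grasp tcp [ 590.4 -125.8  100.7] width 28.5 f [0.9 0.5 0.6] [-0.5 -0.6  3.6] t 14.05
above [488.7 146.6 100.8] [-0.8  0.7 -1.3]
touch z 97.17350247229649 exp 97.67350247229649 [488.6 146.6  97.6] df [-2.7 -1.3  6.8] w 28.5 19.975
open 79.96498734375844 [-0.6 -0.4 -0.6]
t 21.4
```

View pics/r_green.png

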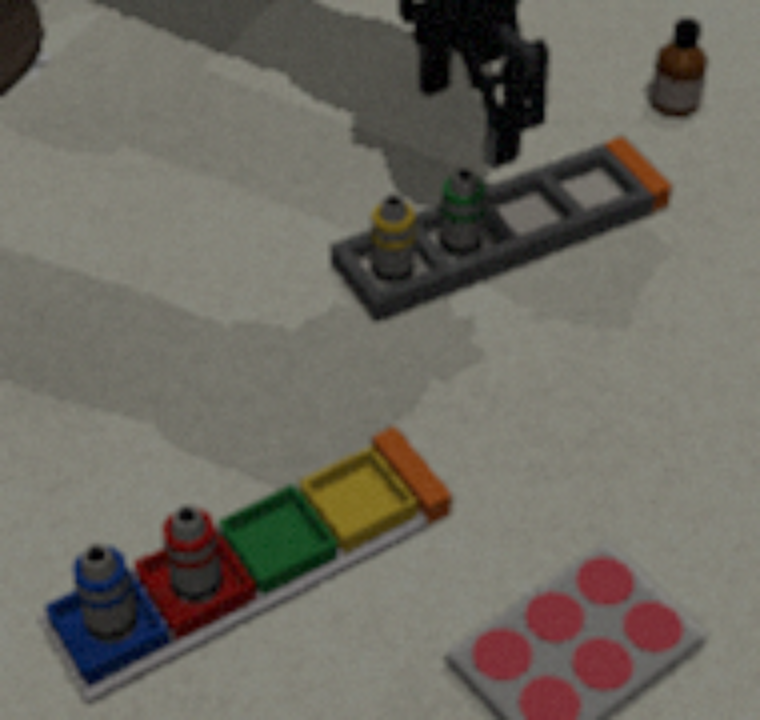

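View pics/r_greenw.png

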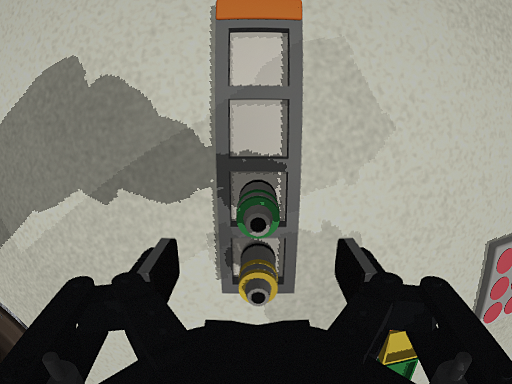

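View pics/h_green.png

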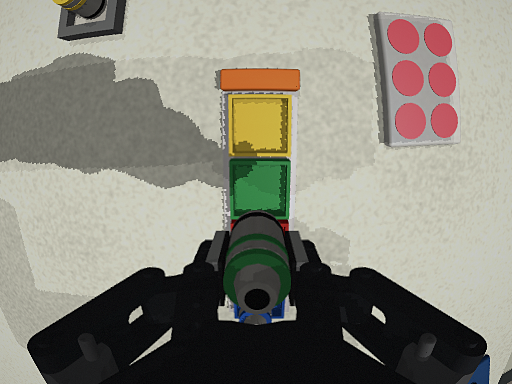

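Green is upright beside yellow, near (462,215) in the scene crop, and red and blue are undisturbed. Now red, then blue.

```bash
python3 - <<'E'
from r import *
do("red")
E
```

```text
red grasp tcp [ 579.9 -175.8  100.6] width 28.8 f [-0.3  0.   0.3] [-0.9  0.6  4.2] t 24.1833
above [504.1 200.4 100.8] [ 0.9  1.  -1. ]
touch z 97.13363904392311 exp 97.63363904392311 [504.  200.5  97.6] df [-2.4 -1.7  6.5] w 28.4 30.4167
open 79.89091775806978 [-0.1 -0.6  0.6]
t 31.8417
```

View pics/r_red.png

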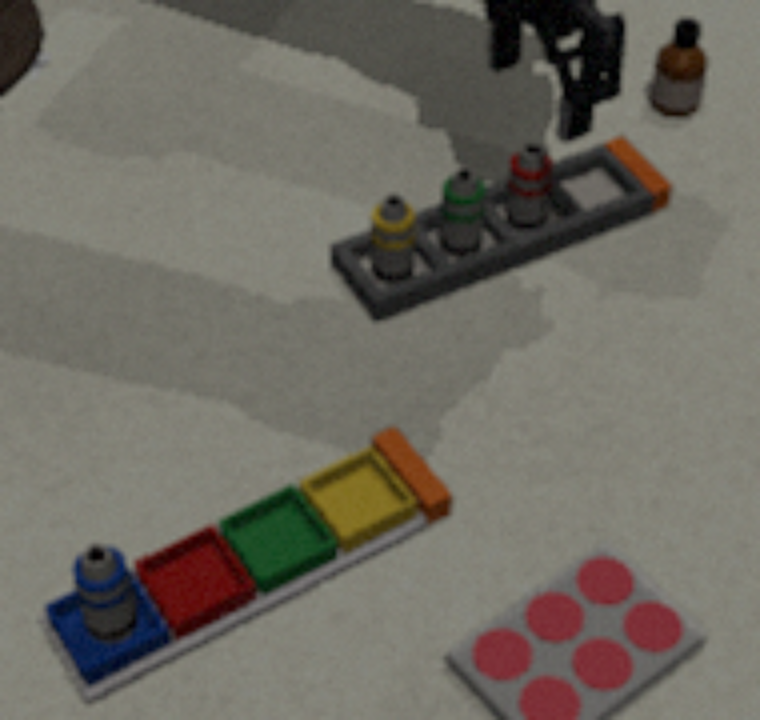

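Red is upright in the third pocket, near (530,190). The last one is blue, and the bottle is about 120 mm from its pocket, so there is room.

```bash
python3 - <<'E'
from r import *
do("blue")
p=bot.get_tcp_pos(); bot.movel([p[0]-150,p[1]-150,300],rate=150)
for n in("scene","top"):
    f=bot.grab_frame(n); np.savez(n+"1.npz",**f)
T=dict(np.load("top1.npz"));S=dict(np.load("scene1.npz"))
cv2.imwrite("pics/f_top.png",cv2.resize(T["img"][190:262,135:250,::-1],None,fx=6,fy=6,interpolation=cv2.INTER_CUBIC))
cv2.imwrite("pics/f_scene.png",cv2.resize(S["img"][105:205,215:345,::-1],None,fx=6,fy=6,interpolation=cv2.INTER_CUBIC))
cv2.imwrite("pics/f_all.png",T["img"][:,:,::-1])
for n in("top","scene"):
    a=np.load(n+"0.npz")["img"].astype(int);b=np.load(n+"1.npz")["img"].astype(int)
    for nm,(x,y,w,h) in dict(top=dict(bottle=(95,220,25,25),plate=(248,104,60,46),mouse=(390,203,42,52)),scene=dict(bottle=(308,100,24,34),plate=(258,233,74,60),mouse=(66,255,62,50)))[n].items():
        print(n,nm,abs(a-b)[y:y+h,x:x+w].mean().round(2))
E
```

```text
blue grasp tcp [ 565.8 -227.8  100.6] width 28.5 f [0.2 0.1 0.2] [-1.5  0.8  3.3] t 34.95
above [519.5 254.3 100.8] [ 0.1  0.7 -1.3]
touch z 97.12699278743507 exp 97.62699278743507 [519.5 254.3  97.6] df [-1.3 -0.9  6.2] w 28.2 41.525
open 79.80867423387036 [-1.  -0.3  0.1]
t 42.95
top bottle 4.78
top plate 5.26
top mouse 4.68
scene bottle 2.77
scene plate 2.49
scene mouse 3.83
```

View pics/f_top.png

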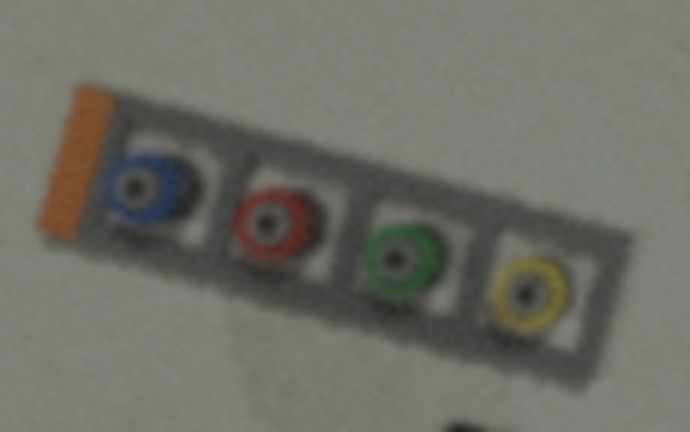

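View pics/f_scene.png

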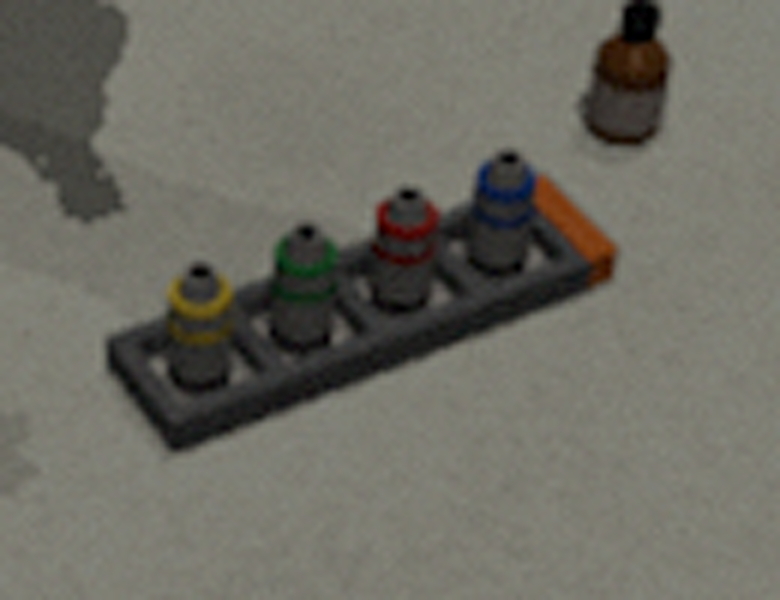

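View pics/f_all.png

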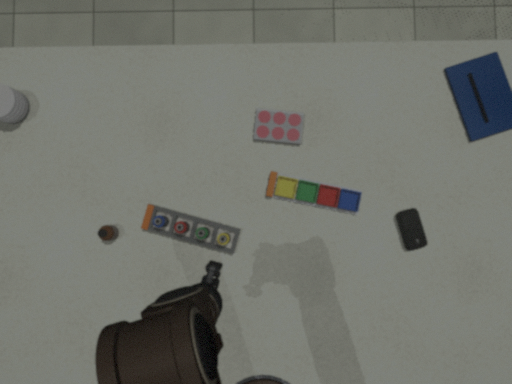

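All four stand in their pockets, and the bystanders sit at the same pixels as before. I'll triangulate the noses (they should be at z≈72, over the pocket centres) before handing in.

```bash
python3 - <<'E'
from r import *
T=dict(np.load("top1.npz"));S=dict(np.load("scene1.npz"))
un=lambda X,o:(np.array(X)+.5)/6-.5+np.array(o)
a=dict(yellow=(526,294),green=(396,260),red=(268,223),blue=(137,188)); b=dict(yellow=(200,271),green=(306,232),red=(408,195),blue=(508,159))
for c in a:
    p,r=tri([ray(T,un(a[c],(135,190))),ray(S,un(b[c],(215,105)))]); print(c,p.round(1),np.round(r,1),'slot',slot(c).round(1))
print(bot.get_tcp_pos(),bot.get_grip_width(),bot.get_wrist_force(),bot.get_clock())
bot.hand_in()
E
```

```text
yellow [474.   92.9  73.3] [0.2 0.2] slot [473.2  92.7]
green [488.8 146.3  73. ] [0. 0.] slot [488.6 146.6]
red [504.7 198.7  73.7] [0. 0.] slot [504.  200.4]
blue [519.9 252.9  73.1] [0.1 0.1] slot [519.4 254.3]
[369.19951308 104.26599942 299.49685881] 79.87143788725668 [ 0.04064873  0.18251095 -0.84439218] 44.9333
the job is handed in; nothing more can be done
```

All four objectives are in the transport rack in reverse order, and the job is handed in at 44.9 s of the 93 s limit. Starting from the pocket farthest from the rack's orange end, they are yellow, green, red and blue. I lowered each one until the wrist force showed contact, then let go; none was dropped.

**Last checks:**
- **Set-down:** each one touched down within 0.2 mm of the expected floor height, with about 5–7 N of contact force.
- **Final positions:** the nose tips triangulate to within 2 mm of the pocket centres. Their heights read 73.0–73.7 mm against 72 expected, which is within the 2 mm calibration error. In the pictures all four look upright and clear of the walls.
- **Bystanders:** the bottle, plate and mouse look unmoved. Comparing images from before and after showed only small differences at their places, from shadow and noise.
- **Robot:** it was well clear of everything when I handed in.

No check failed.

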